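# Clamp a populated circuit board lightly in the board holder

### The arm

A 6-joint arm with a two-finger parallel gripper is mounted at the origin on a cart in front of the work surface, level with it; the furniture and walls round the work are solid. World frame = base frame: x ahead of the robot, y to its left, z up, the work surface at z = 0. Lengths are in mm, angles in rad, forces in N, time in s.
With the tool pointing down it reaches from about 350 to 975 mm from the base axis. Payload 7.1 kg.
Tool frame: the origin (TCP) lies midway between the tips of the shut fingers; the grasp point (between the pads) lies hold_point_z behind it (hold_point_z is the distance from the TCP to the grasp point, in mm); z points along the fingers, y is the line along which they close (so a half turn about z gives the same grasp; the last joint's range is limited). The gripper opens to 88 mm and grips with 3 to 60 N. Pads are 20 mm wide; open, the fingers measure 115 mm over their backs; the gripper's body (75 mm by 178 mm) begins 61 mm behind the grasp point.
Start: joints at [-1.309, 0.423, 1.63, -0, 1.089, -0.019], TCP at [173.221, -600.499, 222.675] pointing down, gripper open.
Joint ranges: [-3, 3], [-0.9, 2.11], [0.09, 2.58], [-1.31, 4.45], [0.11, 2.69], [-2.54, 2.54]. Speed limits (rad/s): [2.39, 2.39, 3.01, 3.14, 3.14, 3.14].

### API

Orientations are given as a unit quaternion [w, x, y, z].
In Python, from station import read_state, camera, hand_in, masks_of, hold_point_z gives the robot as it stands.
- The arm moves only by the shell command python3 -m pendant 'ROWS'. ROWS is JSON, a list of rows, each a list of 5 numbers: the opening, from 0 (shut) to 1 (fully open), then the shift along the tool's x, y, z as a fraction of full scale, then the turn about the tool's z as a fraction of full scale. A call has 1 to 5 rows; each row is the pose to reach, as a shift and turn from the pose commanded when the call began, along the tool's axes at that moment; what a row does not reach only later rows make up. Full scale, the value 1, is 0.25 m for a shift and 90 degrees for a turn. A row lasts 1/12 s, in which the tool goes at most 41.7 mm and 7.16 degrees, less where a joint would pass 70% of its speed; a pose out of reach is approached as far as the arm can. A call with a number of a shift or a turn outside -1 to 1 is refused whole. A call with a gripper value outside its range is refused whole. The fingers move at their own pace and stop on an object; the grip force is fixed at half the most. Time passes only in rows, so rows that repeat a pose let the fingers close. It gives the time, the measured TCP pose, the force, the opening and the grip force at its end, in the units of the state.
- read_state(): the state, without advancing time (a new reading comes with each control period).
- camera(name): name is "scene" or "side" or "wrist"; returns a dict with "color" (384x512x3 uint8, red, green, blue), "depth" (384x512 float32, mm along the optical axis (not along the pixel's ray), 0 where there is no reading), "mtx" (3x3 intrinsics, pixels), "k1" (the pictures are not rectified: a ray, as slopes to the right and down, at radius r is drawn at 1 + k1 r^2 times it, then the intrinsics apply), "rvec" (rotation vector, rad) and "tvec" (3), from world to camera coordinates, as OpenCV has them; the wrist camera has in their place "mount" (4x4, takes a point from camera to tool coordinates, whose origin is the TCP and whose axes are the flange's). Camera axes: x right, y down, z forward; pixel columns grow to the right and rows downward; lengths in mm; the calibration is good to about 2 mm. A picture is of the moment at which its call begins: read the wrist's pose just before it.
- hand_in(): hands the job in; it is judged then, once.
Trained networks look in the newest picture that a camera, given by its name, has taken for a name from the list of things; names that differ only in an ending like _2 or _b are one class to them, and where a whole thing is asked for, a point or a joint stands for the part that bears it (a point fixed in the world has none). Each returns a list of dicts, best first, with "score" (0 to 1); they miss things now and then, are a little off and sometimes report something else, mostly with a low value. They report only what shows in the picture. A call takes as long as a camera call. They do not tell look-alikes from the thing itself.
- masks_of(camera, thing): "pixels" (384x512 bool, what is visible of it) and "pixel" ([column, row] in pixels, amid what is visible of it).
The state is a dict: "clock": time; "joint_pos": joint angles; "joint_velocities": joint speeds; "effort": joint torques, N m; "position": TCP position; "orientation": TCP orientation; "force": force on the tool from outside, world axes, zero at the start; "ft_torque": the same for the moment, N m; "width": finger opening in mm; "gripper_force": force on a finger pad.
Only numpy, scipy, OpenCV 4.12 (cv2) and the standard library are available. Lean on these libraries where they do the work, as an engineer would, in place of code of your own. Each camera call takes 0.05 s, during which the arm holds its last target. There are 200 camera calls.

### The job

Clamp the green circuit board that stands on brass spacers in the blue-jawed board holder, ready for soldering: set it down, not dropped, on the holder's bed on its spacers, lengthwise between the jaws, then slide the carriage with the black knob until the board sits snugly against the fixed jaw and the carriage's sprung bar is pushed back about half of its 14 mm travel. Handle the board gently: its ceramic parts crack if it is gripped or clamped with more than 15 N. Leave the reel, tin, cutters and bottle where they are.

Things in the scene. Friction and masses are not known exactly. Their poses are not given: they have to be found in the camera images.
- green_board: Loose green circuit board, 60 (its x) x 85 mm (its y), 2 mm thick, 0.06 kg, on four brass spacers 12 mm tall at its corners. Origin: centre, at the spacers' feet; the board lies 12 to 14 mm above it, the parts on top reach 23 mm. Grip the middle of its two long edges with the fingertips at low force: 15 N at most.
- holder: Board holder fixed to the bench: slotted aluminium bed 104 (x) x 254 mm (y), flat top 20 mm above the origin (centre of its underside). Blue fixed jaw at the -y end, 74 mm wide, top 46 mm above the origin, rubber face at y = -100 mm looking to +y; the carriage slides along y. A clamped board has its origin at about (0, -57.5, 20) mm here, long side along y, either way round.
- fixed_face (a point): Middle of the rubber face of the fixed jaw (33 mm above the bench).
- bar_face (a point): Middle of the front face of the sprung bar, 66 mm wide, which looks to the fixed jaw; the bar reaches from 3 to 20 mm above the bed. It rides on two pins in front of the carriage.
- knob_grip (a point): On the axis of the upright black knob on the blue carriage, 65 mm above the bench, the height to grip it. The knob: 22 mm in diameter, from 49 to 76 mm above the bench, does not turn, 48 mm behind the bar's face when the bar is free. The carriage block is 74 x 48 mm, its top 46 mm above the bench.
- carriage (a joint): Slide of the carriage on the bed, m: 0 fully open (150 mm between fixed face and bar face), grows toward the fixed jaw (the holder's -y), up to 0.085. About 9 N moves it; it stays where it is left.
- spring_bar (a joint): How far the sprung bar is pushed back into the carriage, m: 0 free, 0.014 fully in. Its spring gives 1 N free and 6 N fully in; fully in, it is rigid.
- solder_reel: Bystander: red solder reel, 75 x 66 x 45 mm, origin under its middle.
- screw_tin: Bystander: small open round tin of screws, 68 mm across, 20 mm tall, origin under its centre.
- cutters: Bystander: red-handled side cutters lying flat, 52 x 154 x 13 mm, origin under the middle.
- flux: Bystander: white bottle with a red spout, 48 mm across, 132 mm tall, origin under its centre.
- hose (a point): Nearest point of the thick black hose that hangs over the bench, fixed, from 0.25 to 0.6 m above it, between the shelf and the bench: keep the wrist on the robot's side of it when crossing the middle.
Mind the look-alikes: they are no part of the job. Leave any red look-alike of the green_board alone.

How it is judged:
By the outcome, as a careful person would: the job done as asked, in the order asked, and still so for the second after the job is handed in, with the robot touching nothing.
It also fails if it takes over 66 s, if anything falls off the work surface, if the arm or the gripper's body presses on something with over 40 N, if the wrist force passes 120 N, or if a joint passes its speed limit or range.

## Working session

There is one attempt and no reset: what is moved stays moved. The work goes in short steps, Python scripts to look and compute and a shell command to move; the robot and the scene stay as the last step left them, time stands still between calls to the robot, and variables do not carry over. Pictures are saved under pics/ and viewed, at most 10 in all, crops included, and the job is handed in when it is done.

```bash
ls; mkdir -p pics
cat > h.py <<'E'
import numpy as np, cv2
from station import *
from scipy.spatial.transform import Rotation as R
def pose():
    s=read_state(); q=s["orientation"]; T=np.eye(4)
    T[:3,:3]=R.from_quat([q[1],q[2],q[3],q[0]]).as_matrix(); T[:3,3]=s["position"]; return T
def cloud(c,T=None):
    "world xyz per pixel; nan where no depth"
    h,w=c["depth"].shape; u,v=np.meshgrid(np.arange(w),np.arange(h))
    p=np.stack([u,v],-1).reshape(-1,1,2).astype(float)
    n=cv2.undistortPoints(p,c["mtx"],np.array([c["k1"],0,0,0,0.])).reshape(h,w,2)
    d=np.where(c["depth"]>0,c["depth"],np.nan)
    P=np.dstack([n*d[...,None],d])
    if "rvec" in c:
        Rm=cv2.Rodrigues(np.array(c["rvec"],float))[0]; return (P-np.ravel(c["tvec"]))@Rm
    M=T@np.array(c["mount"]); return P@M[:3,:3].T+M[:3,3]
def save(c,n): cv2.imwrite("pics/"+n,cv2.cvtColor(c["color"],cv2.COLOR_RGB2BGR))
E
python3 - <<'E'
from h import *
np.set_printoptions(precision=1,suppress=True)
s=read_state(); print(s, hold_point_z)
ims=[]
for n in ["scene","side"]:
    c=camera(n); X=cloud(c); ims.append(c["color"])
    for t in ["green_board","holder","knob_grip","bar_face","solder_reel","screw_tin","cutters","flux","hose"]:
        for m in masks_of(n,t)[:3]:
            p=X[m["pixels"]]; p=p[~np.isnan(p[:,0])]
            print(n,t,round(m["score"],2),np.array(m["pixel"]),len(p),np.median(p,0),np.percentile(p,3,0),np.percentile(p,97,0), np.median(c["color"][m["pixels"]],0))
cv2.imwrite("pics/a.png",cv2.cvtColor(cv2.resize(np.vstack(ims),(400,600)),cv2.COLOR_RGB2BGR))
cv2.imwrite("pics/scene.png",cv2.cvtColor(cv2.resize(ims[0],(800,600)),cv2.COLOR_RGB2BGR))
E
```

```text
pics
{'clock': 0.0, 'joint_pos': array([-1.3,  0.4,  1.6, -0. ,  1.1, -0. ]), 'joint_velocities': array([-0.,  0., -0.,  0., -0., -0.]), 'effort': array([ -0. , -54.5, -27.4,   0.1,   0. ,  -0. ]), 'position': array([ 173.1, -600. ,  221.9]), 'orientation': array([-0. ,  1. ,  0.1, -0. ]), 'force': array([-1. ,  0.1, -0.5]), 'ft_torque': array([-0. , -0.1, -0. ]), 'gripper_force': 0.0, 'width': 87.73191103868928} 18.700000000000003
scene green_board 0.65 [220.2 267.8] 346 [485.1 180.   14.1] [450.2 140.9  -0.8] [523.  219.1  22. ] [58.  99.5 73. ]
scene green_board 0.21 [228.5 215.6] 227 [661.5  12.3   4.8] [626.8 -19.2  -5.2] [692.7  46.7  18.7] [192. 196. 186.]
scene holder 0.9 [286.  231.1] 1583 [ 460.2 -137.3   18.9] [ 403.8 -251.7    1. ] [526.3 -19.7  49.7] [151.  163.  170.5]
scene holder 0.34 [329.1 203.9] 80 [ 465.8 -378.7    9.1] [ 451.3 -415.2   -2.9] [ 496.  -340.6   17.7] [160.  100.5  99. ]
scene holder 0.21 [280. 231.] 69 [ 477.8 -106.9   32.4] [ 446.8 -126.     8.4] [504.5 -96.6  41. ] [149. 159. 168.]
scene knob_grip 0.62 [269.4 232.1] 325 [476.7 -65.1  42.1] [ 446.9
[... 168 characters left out ...]
 172. ]
scene solder_reel 0.52 [280.5 184.2] 175 [ 660.8 -269.2   41.8] [ 641.5 -298.2    1.6] [ 691.7 -250.6   49.9] [182. 149. 147.]
scene screw_tin 0.58 [227.9 216.9] 192 [664.   12.5   4.9] [629.1 -17.5  -5.1] [692.9  40.5  18.7] [201.  202.5 186. ]
scene cutters 0.57 [330.3 198.8] 127 [ 474.6 -377.2    7.5] [ 451.1 -430.2   -4.5] [ 500.3 -337.4   17.4] [162. 117. 115.]
scene flux 0.34 [277.7 230.2] 59 [ 475.1 -106.2   33. ] [ 446.8 -115.3   17.5] [504.  -95.3  42.4] [153. 163. 170.]Traceback (most recent call last):
  File "<stdin>", line 8, in <module>
ValueError: it knows: bar_face, carriage, cutters, fixed_face, flux, green_board, holder, knob_grip, screw_tin, solder_reel, spring_bar
```

Run:
```python
from h import *
np.set_printoptions(precision=1,suppress=True)
ims=[]
for n in ["scene","side"]:
    c=camera(n); X=cloud(c); ims.append(c["color"])
    np.savez(n+".npz",X=X,c=c["color"])
    if n=="side":
      for t in ["green_board","holder","knob_grip","bar_face","fixed_face","flux"]:
        for m in masks_of(n,t)[:2]:
            p=X[m["pixels"]]; p=p[~np.isnan(p[:,0])]
            print(n,t,round(m["score"],2),np.array(m["pixel"]),len(p),np.median(p,0),np.percentile(p,3,0),np.percentile(p,97,0), np.median(c["color"][m["pixels"]],0))
    print(n,"cam at",-cv2.Rodrigues(np.array(c["rvec"],float))[0].T@np.ravel(c["tvec"]))
cv2.imwrite("pics/scene.png",cv2.cvtColor(cv2.resize(ims[0],(800,600)),cv2.COLOR_RGB2BGR))
cv2.imwrite("pics/side.png",cv2.cvtColor(cv2.resize(ims[1],(800,600)),cv2.COLOR_RGB2BGR))
```

```text
scene cam at [-224.8  527.1 1402.8]
side green_board 0.66 [230.4 232.3] 194 [483.8 173.2  12.9] [445.5 136.9  -1.9] [520.6 218.7  21.5] [ 55.5 105.   64. ]
side green_board 0.53 [227.3 339.2] 280 [ 464.9 -411.1   10.6] [ 453.8 -477.5    5.2] [ 503.1 -340.4   14.7] [185.5  67.   60. ]
side holder 0.92 [229.2 282.1] 1703 [ 470.  -162.2   20.3] [ 407.5 -272.9    5.7] [529.1 -49.4  56.1] [146. 147. 163.]
side holder 0.66 [233.3 269.9] 113 [ 479.6 -114.2   33.5] [ 447.  -121.6   23.6] [507.9 -99.5  40.7] [64. 65. 62.]
side knob_grip 0.81 [232.5 263.4] 379 [484.3 -87.6  42. ] [ 450.1 -120.3   26.4] [520.  -51.7  72.6] [ 55.  96. 132.]
side bar_face 0.32 [227.9 337.6] 329 [ 464.6 -418.5   10.1] [ 451.4 -477.7   -4.5] [ 500.8 -348.4   14.7] [186.5  74.5  68.5]
side fixed_face 0.77 [230.8 282.1] 1692 [ 469.8 -163.9   20.3] [ 407.5 -273.     5.7] [528.6 -53.7  55.6] [145. 146. 163.]
side flux 0.86 [274.5 222.7] 254 [667.6 220.7  49.7] [648.5 210.4   5. ] [692.2 235.3 101.5] [187. 170. 143.]
side cam at [  497.3 -1379.6   820.2]
```

View pics/scene.png

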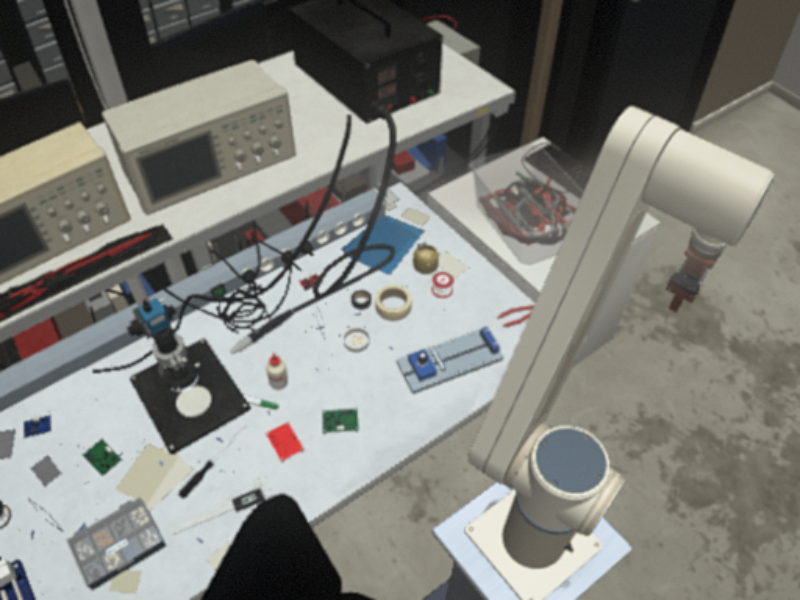

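View pics/side.png

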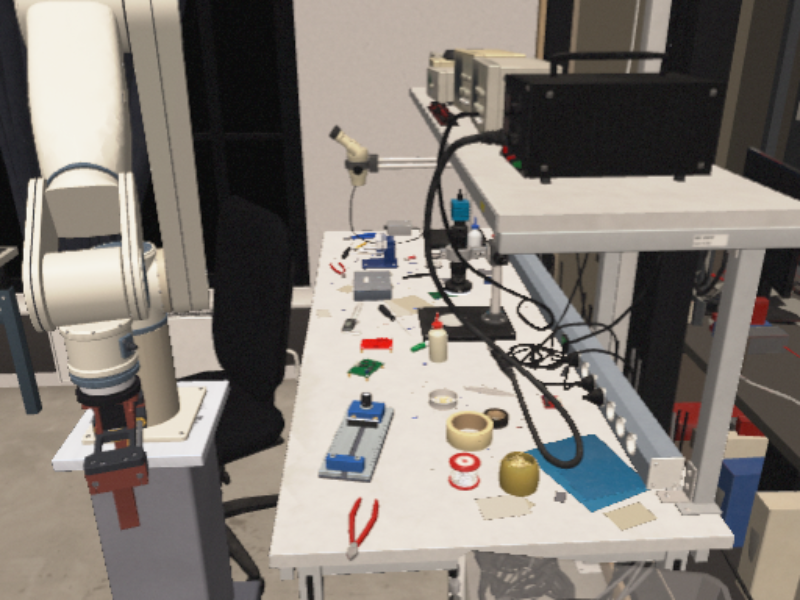

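Run:
```python
from h import *
np.set_printoptions(precision=3,suppress=True)
print(pose())
for n in ["scene","side"]:
    d=np.load(n+".npz"); X=d["X"]; c=d["c"].astype(int)
    g=(c[...,1]>c[...,0]+15)&(c[...,1]>c[...,2]+10)&(abs(X[...,0]-485)<70)&(abs(X[...,1]-180)<70)&(X[...,2]>7)&(X[...,2]<18)
    print(n,g.sum(),cv2.minAreaRect(X[g][:,:2].astype(np.float32)))
    g=(abs(X[...,2]-19)<7)&(abs(X[...,0]-468)<90)&(X[...,1]>-310)&(X[...,1]<-5)
    print(g.sum(),cv2.minAreaRect(X[g][:,:2].astype(np.float32)))
    g=(abs(X[...,2]-46)<4)&(abs(X[...,0]-468)<90)&(X[...,1]>-310)&(X[...,1]<-5)
    p=X[g]
    for q in (p[p[:,1]<-180],p[p[:,1]>-180]):print(len(q),cv2.minAreaRect(q[:,:2].astype(np.float32)))
d=np.load("side.npz")["X"]
# hose points
g=(d[...,2]>240)&(d[...,2]<620)&(d[...,0]>350)&(d[...,0]<1000)&(abs(d[...,1])<450)
p=d[g]; print(len(p)); 
for z in range(250,620,50):
    q=p[abs(p[:,2]-z)<20]; 
    if len(q): print(z,len(q),np.percentile(q,[0,50,100],axis=0).ravel())
```

```text
[[   0.961    0.277    0.     173.223]
 [   0.277   -0.961   -0.    -600.498]
 [   0.       0.      -1.     222.698]
 [   0.       0.       0.       1.   ]]
scene 223 ((484.8626708984375, 178.663818359375), (80.28015899658203, 59.153202056884766), 60.15043258666992)
944 ((466.8525085449219, -141.8241729736328), (257.6133728027344, 107.08866119384766), 77.24537658691406)
58 ((441.7688293457031, -249.7403564453125), (22.90006446838379, 73.24909210205078), 79.61024475097656)
115 ((482.6726989746094, -73.21717834472656), (67.790283203125, 72.4261245727539), 79.42725372314453)
side 125 ((485.6934814453125, 174.6446990966797), (88.01622772216797, 57.0244140625), 57.957210540771484)
900 ((468.66473388671875, -147.1313934326172), (259.1075134277344, 104.65364837646484), 77.4135971069336)
107 ((445.2628479003906, -257.3816223144531), (25.71113395690918, 71.313232421875), 74.50066375732422)
145 ((483.5101013183594, -79.525390625), (74.66431427001953, 73.8847427368164), 78.26526641845703)
7504
250 145 [647.406  43.631 240.279 743.924 414.412 254.1   841.087 446.28  269.186]
300 163 [627.768  24.156 280.027 727.078 416.448 296.615 767.513 449.666 319.549]
350 193 [615.725   3.506 330.058 728.686 415.661 350.93  766.95  448.917 369.174]
400 82 [613.561 -18.584 380.292 663.561 118.873 397.175 752.187 447.372 418.65 ]
450 82 [611.558 -43.296 430.013 621.728 -25.096 449.51  665.426 114.839 468.757]
500 102 [ 613.448 -449.929  481.619  627.807  -58.803  507.665  963.091   86.877
  519.81 ]
550 4274 [ 622.733 -449.958  530.332  763.381 -317.14   568.686  999.932  446.763
  569.999]
600 2144 [ 637.748 -304.758  580.078  822.71  -296.904  603.08   999.835  448.595
  619.999]
```

```bash
python3 -m pendant '[[1,0.52,-0.45,0,0],[1,0.52,-0.45,0,0],[1,0.52,-0.45,0,0],[1,0.52,-0.45,0,0],[1,0.52,-0.45,0,0]]'; python3 -m pendant '[[1,0.52,-0.45,0,0],[1,0.52,-0.45,0,0],[1,0.52,-0.45,0,0],[1,0.52,-0.45,0,0],[1,0.52,-0.45,0,0]]';python3 -m pendant '[[1,0.52,-0.45,0,-0.38],[1,0.52,-0.45,0,-0.38],[1,0.52,-0.45,0,-0.38],[1,0.52,-0.45,0,-0.38],[1,0.52,-0.45,0,-0.38]]'
```

```text
clock: 1.27
position: [268.8, -451.4, 222.4]
orientation: [-0.001, 0.99, 0.141, 0.0]
force: [-0.1, 0.1, 0.1]
width: 87.8
gripper_force: 0.0
clock: 1.68
position: [362.8, -308.2, 222.8]
orientation: [-0.001, 0.99, 0.142, 0.0]
force: [-0.9, 0.1, 0.2]
width: 87.6
gripper_force: 0.0
clock: 2.1
position: [457.4, -164.5, 223.1]
orientation: [0.0, 0.903, 0.429, 0.001]
force: [-0.9, -0.8, -0.6]
width: 87.6
gripper_force: 0.0
```

Run:
```python
from h import *
np.set_printoptions(precision=3,suppress=True)
camera("wrist")
T=pose(); c=camera("wrist"); X=cloud(c,T); np.savez("w1.npz",X=X,c=c["color"]); save(c,"w1.png")
print(T, c["mount"], c["mtx"][0,0])
for z,lo,hi in ((20,-310,-5),(46,-310,-180),(46,-180,-5)):
    g=(abs(X[...,2]-z)<4)&(X[...,0]>380)&(X[...,0]<560)&(X[...,1]>lo)&(X[...,1]<hi)
    p=X[g]; print(z,len(p)); 
    if len(p)>20: print(cv2.minAreaRect(p[:,:2].astype(np.float32)),np.median(p[:,2]))
```

```text
[[   0.627    0.779    0.001  456.534]
 [   0.779   -0.627    0.    -165.669]
 [   0.001    0.001   -1.     222.94 ]
 [   0.       0.       0.       1.   ]] [[  -0.      -0.958   -0.288   79.236]
 [   1.      -0.       0.       0.947]
 [  -0.001   -0.288    0.958 -163.04 ]
 [   0.       0.       0.       1.   ]] 275.51316846679083
20 9452
((469.66033935546875, -145.53677368164062), (253.85899353027344, 102.47897338867188), 77.35114288330078) 20.879709974512906
46 702
((445.499267578125, -253.84434509277344), (22.18075180053711, 73.5864028930664), 76.53803253173828) 46.67027325609354
46 2212
((484.37579345703125, -78.59712219238281), (68.92178344726562, 74.18792724609375), 76.92206573486328) 46.89097501192256
```

View pics/w1.png

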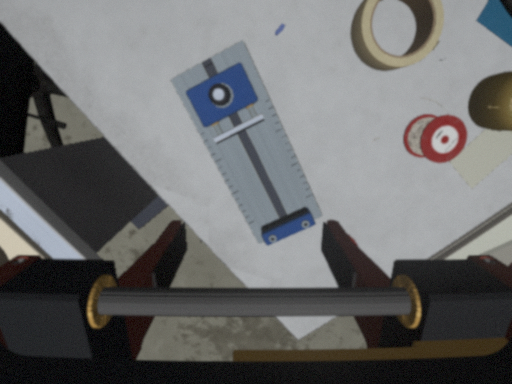

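```bash
python3 -m pendant '[[1,0.57,-0.386,0,0],[1,0.57,-0.386,0,0],[1,0.57,-0.386,0,0],[1,0.57,-0.386,0,0],[1,0.57,-0.386,0,0]]'; python3 -m pendant '[[1,0.57,-0.386,0,-0.087],[1,0.57,-0.386,0,-0.087],[1,0.57,-0.386,0,-0.087],[1,0.57,-0.386,0,-0.087],[1,0.57,-0.386,0,-0.087]]'
cat > b.py <<'E'
from h import *
import sys
np.set_printoptions(precision=3,suppress=True)
camera("wrist")
T=pose(); c=camera("wrist"); X=cloud(c,T); save(c,sys.argv[1]); col=c["color"].astype(int)
ms=masks_of("wrist","green_board"); print([(round(m["score"],2),m["pixel"]) for m in ms])
g=(col[...,1]>col[...,0]+10)&(col[...,1]>col[...,2]+5)&(abs(X[...,0]-485)<70)&(abs(X[...,1]-180)<70)&(X[...,2]>8)&(X[...,2]<19)
r=cv2.minAreaRect(X[g][:,:2].astype(np.float32)); print(g.sum(),r,np.median(X[g][:,2]))
print(T)
E
python3 b.py w2.png
```

```text
clock: 2.62
position: [471.4, 6.2, 222.9]
orientation: [-0.0, 0.906, 0.424, 0.0]
force: [0.1, 0.1, -0.3]
width: 87.9
gripper_force: 0.0
clock: 3.03
position: [489.5, 177.7, 223.0]
orientation: [-0.0, 0.874, 0.485, 0.001]
force: [0.2, 0.1, -0.3]
width: 88.0
gripper_force: 0.0
[(0.94, [214.7, 64.7]), (0.84, [252.1, 170.3])]
2127 ((486.46649169921875, 176.01565551757812), (84.78385162353516, 59.82997512817383), 59.08023452758789) 14.777166010593191
[[  0.529   0.849   0.001 489.042]
 [  0.849  -0.529   0.    176.221]
 [  0.001   0.001  -1.    222.763]
 [  0.      0.      0.      1.   ]]
```

View pics/w2.png

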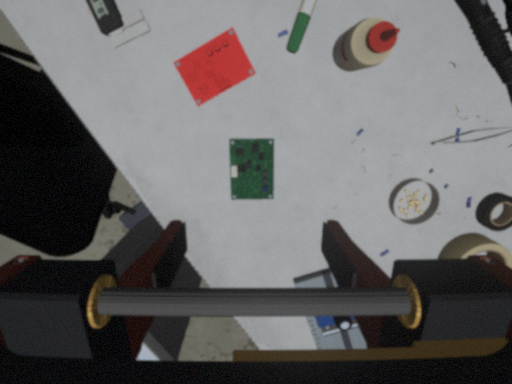

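```bash
python3 -m pendant '[[1,-0.006,-0.0085,0.15,-0.011],[1,-0.006,-0.0085,0.3,-0.011],[1,-0.006,-0.0085,0.45,-0.011],[1,-0.006,-0.0085,0.6,-0.011],[1,-0.006,-0.0085,0.67,-0.011]]'
python3 b.py w3.png
```

```text
clock: 3.6
position: [483.3, 170.7, 51.6]
orientation: [-0.0, 0.871, 0.491, -0.003]
force: [-0.3, 0.2, -0.3]
width: 88.4
gripper_force: 0.0
[(0.83, [177.0, 27.8]), (0.66, [255.0, 202.3])]
6551 ((486.26263427734375, 175.66366577148438), (85.20063018798828, 60.215965270996094), 58.55171203613281) 14.771964608467215
[[  0.517   0.856  -0.008 482.179]
 [  0.856  -0.517  -0.003 170.376]
 [ -0.007  -0.005  -1.     50.059]
 [  0.      0.      0.      1.   ]]
```

View pics/w3.png

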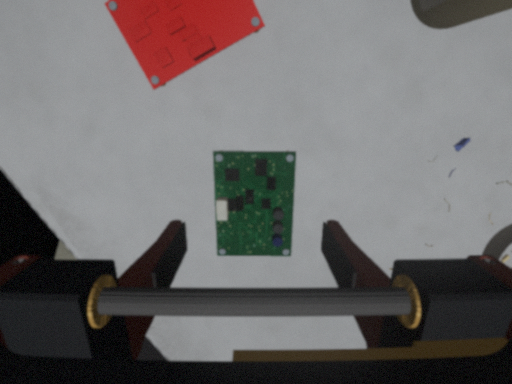

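```bash
python3 -m pendant '[[1,0,0,0,0]]'; python3 -m pendant '[[1,0,0,0,0],[1,0,0,0,0]]'; python3 b.py w4.png
```

```text
clock: 3.83
position: [486.3, 173.0, 56.2]
orientation: [0.0, 0.871, 0.492, 0.0]
force: [1.2, 0.1, 0.4]
width: 87.6
gripper_force: 0.0
clock: 4.0
position: [486.8, 174.2, 56.9]
orientation: [0.0, 0.87, 0.493, 0.002]
force: [1.0, 0.5, 0.3]
width: 87.6
gripper_force: 0.0
[(0.82, [180.8, 33.4]), (0.6, [252.2, 204.9])]
6065 ((486.0947570800781, 175.3603057861328), (85.73439025878906, 60.05248260498047), 58.75252151489258) 14.774005793806992
[[  0.514   0.858   0.003 486.535]
 [  0.858  -0.514   0.001 174.335]
 [  0.002   0.002  -1.     56.762]
 [  0.      0.      0.      1.   ]]
```

```bash
python3 -m pendant '[[1,0.003,-0.0035,0.06,0],[1,0.003,-0.0035,0.12,0],[1,0.003,-0.0035,0.165,0],[1,0.003,-0.0035,0.19,0],[1,0.003,-0.0035,0.2,0]]'; python3 -m pendant '[[0.75,0,0,0,0],[0.75,0,0,0,0],[0.75,0,0,0,0],[0.75,0,0,0,0]]'
```

```text
clock: 4.57
position: [484.5, 175.2, 4.3]
orientation: [-0.0, 0.87, 0.493, -0.001]
force: [-0.4, 0.2, -0.3]
width: 87.8
gripper_force: 0.0
clock: 4.9
position: [485.5, 175.5, 5.7]
orientation: [0.0, 0.87, 0.493, 0.0]
force: [-0.1, 0.0, 0.3]
width: 66.9
gripper_force: 0.0
```

```bash
python3 -m pendant '[[0.71,0,0,0,0],[0.70,0,0,0,0],[0.70,0,0,0,0]]'; python3 -m pendant '[[0.69,0,0,0,0],[0.69,0,0,0,0],[0.69,0,0,0,0]]'; python3 -m pendant '[[0.684,0,0,0,0],[0.684,0,0,0,0]]'
```

```text
clock: 5.15
position: [485.2, 175.4, 5.4]
orientation: [0.0, 0.87, 0.493, 0.0]
force: [0.1, 0.7, -0.6]
width: 61.6
gripper_force: 0.0
clock: 5.4
position: [485.1, 175.3, 5.2]
orientation: [0.0, 0.87, 0.493, 0.0]
force: [-0.4, 0.3, -0.6]
width: 60.6
gripper_force: 0.0
clock: 5.57
position: [485.1, 175.3, 5.1]
orientation: [-0.0, 0.87, 0.493, -0.0]
force: [-0.6, -0.9, -0.1]
width: 60.1
gripper_force: 0.3
```

```bash
python3 -m pendant '[[0.68,0,0,0,0],[0.68,0,0,0,0]]'; python3 -m pendant '[[0.676,0,0,0,0],[0.676,0,0,0,0]]'
```

```text
clock: 5.73
position: [485.1, 175.4, 5.2]
orientation: [-0.0, 0.87, 0.493, -0.0]
force: [0.5, -0.2, 0.5]
width: 60.0
gripper_force: 4.7
clock: 5.9
position: [485.1, 175.3, 5.1]
orientation: [-0.0, 0.87, 0.493, -0.0]
force: [0.5, -0.5, 0.0]
width: 59.7
gripper_force: 10.5
```

```bash
python3 -m pendant '[[0.677,0,0,-0.02,0],[0.677,0,0,-0.06,0],[0.677,0,0,-0.12,0],[0.677,0,0,-0.18,0],[0.677,0,0,-0.24,0]]'; python3 -m pendant '[[0.677,0,0,-0.07,0],[0.677,0,0,-0.13,0],[0.677,0,0,-0.17,0],[0.677,0,0,-0.19,0],[0.677,0,0,-0.2,0]]'; python3 b.py w5.png
```

```text
clock: 6.32
position: [485.0, 175.4, 66.5]
orientation: [0.0, 0.87, 0.493, 0.0]
force: [-0.2, -0.7, -0.2]
width: 59.5
gripper_force: 9.0
clock: 6.73
position: [485.4, 175.5, 116.3]
orientation: [0.0, 0.87, 0.493, 0.001]
force: [0.4, -1.0, 0.1]
width: 59.3
gripper_force: 9.0
[(0.92, [205.3, 44.5]), (0.67, [253.4, 230.3])]
0 ((0.0, 0.0), (0.0, 0.0), 0.0) nan
[[  0.513   0.858   0.001 485.305]
 [  0.858  -0.513   0.    175.445]
 [  0.001   0.001  -1.    115.984]
 [  0.      0.      0.      1.   ]]
  return _methods._mean(a, axis=axis, dtype=dtype,
  ret = ret.dtype.type(ret / rcount)
```

View pics/w5.png

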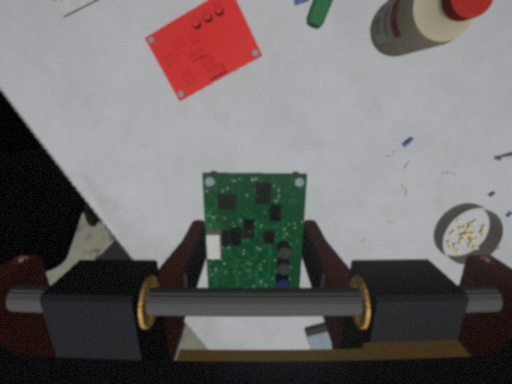

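```bash
python3 -m pendant '[[0.677,-0.04,0.02,0,0],[0.677,-0.12,0.06,0,0],[0.677,-0.23,0.115,0,0],[0.677,-0.34,0.171,0,0],[0.677,-0.45,0.226,0,0]]'; python3 -m pendant '[[0.677,-0.11,0.055,0,0],[0.677,-0.22,0.11,0,0],[0.677,-0.32,0.161,0,0],[0.677,-0.42,0.211,0,0],[0.677,-0.52,0.261,0,0]]'; python3 -m pendant '[[0.677,-0.1,0.05,0,-0.05],[0.677,-0.2,0.1,0,-0.1],[0.677,-0.28,0.141,0,-0.15],[0.677,-0.34,0.171,0,-0.19],[0.677,-0.368,0.185,0,-0.202]]'
cat > b2.py <<'E'
from h import *
import sys
np.set_printoptions(precision=3,suppress=True)
camera("wrist");camera("wrist")
T=pose(); c=camera("wrist"); X=cloud(c,T); save(c,sys.argv[1]); np.savez(sys.argv[1]+".npz",X=X,c=c["color"])
th=np.radians(77.3-90); H=np.array([[np.cos(th),-np.sin(th)],[np.sin(th),np.cos(th)]]); O=np.array([469.7,-145.5])
Y=(X[...,:2]-O)@H
def rect(z,d,lo,hi,n):
    g=(abs(X[...,2]-z)<d)&(abs(Y[...,0])<60)&(Y[...,1]>lo)&(Y[...,1]<hi)
    p=Y[g]
    if len(p)>20: r=cv2.minAreaRect(p.astype(np.float32)); print(n,len(p),np.round(np.percentile(p,[1,99],axis=0).ravel(),1),r,np.median(X[g][:,2]))
rect(20,4,-140,140,"bed"); rect(46,4,-140,-90,"jaw"); rect(46,3,20,140,"carriage"); rect(76,4,20,140,"knob"); rect(38,4,-80,125,"bar")
print("tcp in holder",(T[:2,3]-O)@H,T[2,3],"tool x deg",np.degrees(np.arctan2(T[1,0],T[0,0])))
print(read_state()["gripper_force"])
E
python3 b2.py w6.png
```

```text
clock: 7.3
position: [474.7, 48.1, 114.3]
orientation: [-0.0, 0.87, 0.494, -0.001]
force: [1.3, 0.4, -0.4]
width: 59.9
gripper_force: 9.0
clock: 7.72
position: [463.8, -97.1, 114.4]
orientation: [-0.001, 0.87, 0.493, -0.001]
force: [0.4, -0.7, -1.0]
width: 59.4
gripper_force: 9.0
clock: 8.13
position: [456.4, -200.3, 114.4]
orientation: [-0.0, 0.781, 0.625, -0.0]
force: [-0.1, 0.3, 0.1]
width: 59.5
gripper_force: 9.0
bed 10661 [-50.4 -35.2  50.3 107. ] ((-0.08093643188476562, 13.229179382324219), (194.14901733398438, 102.7479476928711), 89.6737060546875) 20.95197784806129
carriage 5102 [-36.   54.6  36.2 100.9] ((0.24619674682617188, 69.64468383789062), (74.28013610839844, 65.54679870605469), 0.8374881744384766) 46.87304017997944
knob 1027 [-10.3  67.4  11.   88.6] ((0.2146453857421875, 78.03022003173828), (23.323095321655273, 23.122358322143555), 61.01001739501953) 76.83294048180818
bar 1392 [-32.7  29.8  32.9  54.5] ((-0.087890625, 42.485557556152344), (25.497411727905273, 71.30170440673828), 89.82455444335938) 40.070341435269256
tcp in holder [ -1.037 -55.509] 114.40590080514961 tool x deg 77.15601772730916
9.043367207050323
```

View pics/w6.png

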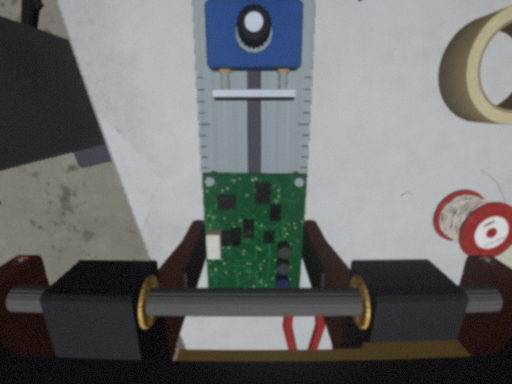

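```bash
python3 -m pendant '[[0.677,0.0075,0.004,0.06,0],[0.677,0.0075,0.004,0.14,0],[0.677,0.0075,0.004,0.22,0],[0.677,0.0075,0.004,0.28,0],[0.677,0.0075,0.004,0.31,0]]'; python3 -m pendant '[[0.677,0,0,0.01,0],[0.677,0,0,0.015,0],[0.677,0,0,0.015,0]]'
python3 - <<'E'
from h import *
T=pose(); th=np.radians(77.3-90); H=np.array([[np.cos(th),-np.sin(th)],[np.sin(th),np.cos(th)]])
print((T[:2,3]-[469.7,-145.5])@H,T[2,3],np.degrees(np.arctan2(T[1,0],T[0,0])))
E
```

```text
clock: 8.7
position: [457.4, -195.0, 35.7]
orientation: [-0.002, 0.781, 0.625, -0.001]
force: [0.1, -0.3, -1.1]
width: 59.3
gripper_force: 9.0
clock: 8.95
position: [459.1, -196.2, 34.2]
orientation: [0.0, 0.781, 0.625, 0.0]
force: [-0.3, 1.0, -1.0]
width: 59.6
gripper_force: 9.0
[  0.82613446 -51.78623918] 34.19572892922648 77.29789712474748
```

```bash
python3 -m pendant '[[0.677,-0.004,-0.002,0.01,0],[0.677,-0.007,-0.003,0.02,0],[0.677,-0.007,-0.003,0.026,0],[0.677,-0.007,-0.003,0.026,0]]'; python3 -m pendant '[[0.677,0,0,0.003,0],[0.677,0,0,0.003,0],[0.677,0,0,0.003,0]]'
```

```text
clock: 9.28
position: [457.7, -198.0, 27.5]
orientation: [0.0, 0.781, 0.624, 0.0]
force: [-0.1, 0.1, -1.9]
width: 59.8
gripper_force: 9.0
clock: 9.53
position: [457.8, -197.9, 26.7]
orientation: [0.0, 0.781, 0.624, 0.0]
force: [-0.1, 0.4, 0.1]
width: 60.0
gripper_force: 9.0
```

```bash
python3 -m pendant '[[0.677,0,0,0.004,0],[0.677,0,0,0.004,0],[0.677,0,0,0.004,0]]'; python3 -m pendant '[[0.677,0,0,0.003,0],[0.677,0,0,0.003,0],[0.677,0,0,0.003,0]]'
```

```text
clock: 9.78
position: [457.8, -197.8, 25.6]
orientation: [-0.0, 0.781, 0.624, -0.0]
force: [0.3, 0.4, -0.7]
width: 59.5
gripper_force: 9.0
clock: 10.03
position: [457.8, -197.9, 25.1]
orientation: [0.0, 0.781, 0.625, 0.0]
force: [0.2, 0.6, 3.2]
width: 59.9
gripper_force: 9.0
```

```bash
python3 -m pendant '[[0.685,0,0,0,0],[0.70,0,0,0,0],[0.72,0,0,0,0],[0.78,0,0,0,0],[0.8,0,0,0,0]]'; python3 -m pendant '[[0.9,0,0,0,0],[0.9,0,0,0,0],[0.9,0,0,-0.05,0],[0.9,0,0,-0.12,0],[0.9,0,0,-0.22,0]]'; python3 -m pendant '[[0.9,0,0,-0.11,0],[0.9,0,0,-0.22,0],[0.9,0,0,-0.3,0],[0.9,0,0,-0.35,0],[0.9,0,0,-0.36,0]]'; sed -i 's/^rect(20/rect(34,2.5,-100,0,"board");rect(20/' b2.py; python3 b2.py w7.png
```

```text
clock: 10.45
position: [457.8, -197.9, 24.9]
orientation: [-0.0, 0.781, 0.624, -0.0]
force: [0.1, 0.3, -0.6]
width: 69.4
gripper_force: 0.0
clock: 10.87
position: [456.5, -197.3, 79.2]
orientation: [-0.002, 0.781, 0.624, -0.001]
force: [0.2, -0.1, 0.5]
width: 78.7
gripper_force: 0.0
clock: 11.28
position: [459.1, -198.5, 172.4]
orientation: [0.002, 0.781, 0.624, 0.001]
force: [0.5, -1.1, 0.1]
width: 78.9
gripper_force: 0.0
board 3463 [-28.9 -94.5  30.2 -11.1] ((-0.13389015197753906, -55.53556823730469), (90.22608947753906, 62.357303619384766), 88.66312408447266) 34.82421635084023
bed 10317 [ -50.4 -119.6   50.3  125.7] ((-0.2924003601074219, -0.39377593994140625), (254.75965881347656, 103.0182113647461), 89.81131744384766) 20.91336411782163
jaw 957 [ -36.  -120.8   35.7 -102.3] ((-0.169097900390625, -110.49276733398438), (72.53925323486328, 21.248619079589844), 0.13536949455738068) 46.76769024013936
carriage 3302 [-35.7  54.4  36.4 101.3] ((0.41039276123046875, 68.29495239257812), (66.95606231689453, 74.22026062011719), 89.9763412475586) 46.84201548394819
knob 619 [-11.3  66.9  10.9  88.5] ((0.14197826385498047, 77.6412582397461), (22.937894821166992, 23.230390548706055), 88.58736419677734) 76.85909840783086
bar 3550 [-30.2 -79.4  30.6  54.1] ((-1.4512939453125, -8.350608825683594), (143.0095672607422, 70.69831085205078), 89.94176483154297) 35.318765949710155
tcp in holder [  0.1   -53.772] 170.25464510396492 tool x deg 77.2891565906611
0.0
```

View pics/w7.png

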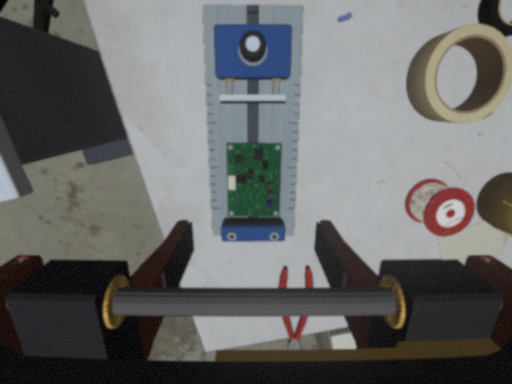

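```bash
python3 -m pendant '[[0.9,0.06,0,0,0],[0.9,0.18,0,0,0],[0.9,0.32,0,0.02,0],[0.9,0.45,0,0.06,0],[0.9,0.51,0,0.1,0]]'; python3 -m pendant '[[0.8,0.016,0,0.1,0],[0.7,0.016,0,0.2,0],[0.6,0.016,0,0.29,0],[0.6,0.016,0,0.33,0],[0.6,0.016,0,0.34,0]]';  python3 -m pendant '[[0.6,0,0,0,0],[0.6,0,0,0,0],[0.6,0,0,0,0]]'
cat > p.py <<'E'
from h import *
T=pose(); th=np.radians(77.3-90); H=np.array([[np.cos(th),-np.sin(th)],[np.sin(th),np.cos(th)]])
print("holder",(T[:2,3]-[469.7,-145.5])@H,T[2,3],np.degrees(np.arctan2(T[1,0],T[0,0])), H.T@read_state()["force"][:2])
E
python3 p.py
```

```text
clock: 11.85
position: [485.5, -70.8, 143.4]
orientation: [-0.001, 0.781, 0.625, -0.0]
force: [-0.6, -1.4, 0.5]
width: 79.2
gripper_force: 0.0
clock: 12.27
position: [484.5, -69.2, 57.2]
orientation: [-0.002, 0.781, 0.625, -0.002]
force: [0.5, 0.5, -0.6]
width: 53.6
gripper_force: 0.0
clock: 12.52
position: [487.5, -69.9, 60.9]
orientation: [0.001, 0.781, 0.624, 0.001]
force: [0.2, 0.5, -0.0]
width: 52.8
gripper_force: 0.0
holder [ 0.72151324 77.67681142] 60.86338996738938 77.27224342079752 [0.11904145 0.50734335]
```

```bash
python3 -m pendant '[[0.6,0,-0.002,0.015,0],[0.6,0,-0.002,0.03,0],[0.6,0,-0.002,0.036,0],[0.6,0,-0.002,0.036,0]]'; python3 -m pendant '[[0.35,0,0,0,0],[0.3,0,0,0,0],[0.27,0,0,0,0],[0.27,0,0,0,0],[0.27,0,0,0,0]]'; python3 -m pendant '[[0.24,0,0,0,0],[0.2,0,0,0,0],[0.2,0,0,0,0]]'; python3 p.py
```

```text
clock: 12.85
position: [486.1, -69.5, 50.8]
orientation: [-0.0, 0.781, 0.624, -0.0]
force: [-0.7, -0.1, 0.3]
width: 52.7
gripper_force: 0.0
clock: 13.27
position: [486.3, -69.5, 51.0]
orientation: [0.0, 0.781, 0.624, 0.0]
force: [-0.4, -0.3, 1.1]
width: 24.7
gripper_force: 0.0
clock: 13.52
position: [485.9, -69.4, 50.9]
orientation: [-0.0, 0.781, 0.624, -0.0]
force: [-1.3, 1.1, 2.5]
width: 21.4
gripper_force: 30.0
holder [-0.89549015 77.77610505] 50.93381969054374 77.28852340878409 [-1.48965496  0.80418353]
```

```bash
python3 -m pendant '[[0.2,-0.01,0,0,0],[0.2,-0.03,0,0,0],[0.2,-0.05,0,0,0],[0.2,-0.07,0,0,0],[0.2,-0.09,0,0,0]]'; python3 p.py; python3 -m pendant '[[0.2,-0.02,0,0,0],[0.2,-0.035,0,0,0],[0.2,-0.045,0,0,0],[0.2,-0.05,0,0,0],[0.2,-0.05,0,0,0]]'; python3 p.py
```

```text
clock: 13.93
position: [481.2, -90.4, 50.9]
orientation: [-0.001, 0.781, 0.624, 0.0]
force: [1.5, 10.1, 1.5]
width: 21.0
gripper_force: 30.0
holder [-0.89024704 56.28173816] 50.92918775856791 77.25636450291178 [-0.75906579 10.15936248]
clock: 14.35
position: [478.4, -102.9, 50.9]
orientation: [-0.001, 0.781, 0.624, 0.0]
force: [-0.8, 6.8, 2.3]
width: 21.7
gripper_force: 30.0
holder [-0.91477501 43.4847507 ] 50.92322742025504 77.24661485133441 [-2.23894132  6.45659279]
```

```bash
python3 -m pendant '[[0.2,-0.008,0,0,0],[0.2,-0.016,0,0,0],[0.2,-0.024,0,0,0],[0.2,-0.032,0,0,0],[0.2,-0.032,0,0,0]]'; python3 p.py; python3 -m pendant '[[0.2,-0.008,0,0,0],[0.2,-0.016,0,0,0],[0.2,-0.024,0,0,0],[0.2,-0.024,0,0,0]]'; python3 p.py; python3 b2.py w8.png
```

```text
clock: 14.77
position: [476.6, -110.6, 50.9]
orientation: [-0.001, 0.781, 0.624, 0.0]
force: [-0.1, 8.8, 1.6]
width: 21.3
gripper_force: 30.0
holder [-0.92239132 35.59891403] 50.93073579969977 77.25209030006857 [-2.07801994  8.58359968]
clock: 15.1
position: [475.4, -116.3, 50.9]
orientation: [-0.001, 0.781, 0.624, 0.0]
force: [-0.0, 8.9, 2.4]
width: 21.8
gripper_force: 30.0
holder [-0.90021048 29.73799682] 50.92380279711 77.24616017854991 [-1.97622197  8.6450776 ]
board 1682 [-23.2 -83.6  22.3  -6.6] ((-0.034366607666015625, -45.099578857421875), (50.19882583618164, 78.10476684570312), 0.26886001229286194) 34.881608274327164
bed 15750 [-50.1  -0.8  50.  125.9] ((-0.043468475341796875, 58.90576934814453), (135.84225463867188, 102.73697662353516), 89.9663314819336) 20.94136180381244
carriage 3669 [-36.3  20.9  35.9  54.4] ((-0.2113037109375, 37.4112548828125), (74.28327178955078, 34.73140335083008), 0.04808855429291725) 46.82334095707222
knob 1440 [-18.6  20.8  18.2  41.5] ((-0.5263347625732422, 31.140029907226562), (22.03472328186035, 39.272708892822266), 87.35061645507812) 76.80361146859805
bar 2484 [-31.2 -79.4  30.5  54.6] ((-0.028469085693359375, -12.620635986328125), (72.1318588256836, 134.77943420410156), 0.06269686669111252) 35.69901713701876
tcp in holder [-0.907 29.755] 50.90952234837739 tool x deg 77.25110910432774
30.00019669532776
```

View pics/w8.png

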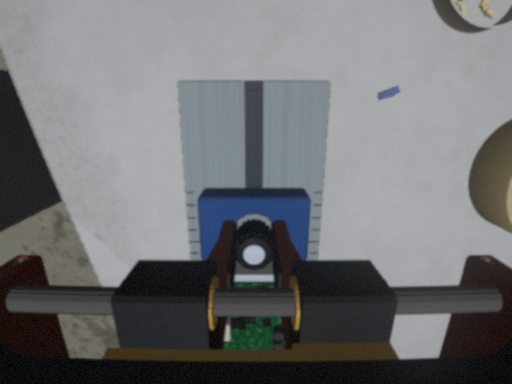

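```bash
python3 -m pendant '[[0.2,-0.006,0,0,0],[0.2,-0.012,0,0,0],[0.2,-0.018,0,0,0],[0.2,-0.018,0,0,0],[0.2,-0.018,0,0,0]]'; python3 p.py; python3 -m pendant '[[0.28,0,0,0,0],[0.35,0,0,0,0],[0.5,0,0,0,0],[0.7,0,0,0,0],[0.7,0,0,0,0]]'; python3 p.py; python3 -m pendant '[[0.7,0,0,-0.04,0],[0.7,0,0,-0.12,0],[0.7,0,0,-0.22,0],[0.7,0,0,-0.32,0],[0.7,0,0,-0.38,0]]'; python3 -m pendant '[[0.7,-0.05,0,-0.03,0],[0.7,-0.12,0,-0.03,0],[0.7,-0.2,0,-0.03,0],[0.7,-0.24,0,-0.03,0],[0.7,-0.24,0,-0.03,0]]'; python3 b2.py w9.png
```

```text
clock: 15.67
position: [474.4, -120.4, 50.9]
orientation: [-0.001, 0.781, 0.624, 0.0]
force: [0.9, 10.2, 2.2]
width: 21.4
gripper_force: 30.0
holder [-0.93437642 25.52015366] 50.90790767066463 77.24930155671709 [-1.31423641 10.12266732]
clock: 16.08
position: [474.5, -121.9, 50.9]
orientation: [0.0, 0.781, 0.624, -0.0]
force: [0.1, 0.7, 0.1]
width: 46.9
gripper_force: 0.0
holder [-0.54164795 24.10761856] 50.91096008138071 77.27862869606042 [-0.03029959  0.74850835]
clock: 16.5
position: [475.3, -122.0, 148.8]
orientation: [0.001, 0.781, 0.624, 0.001]
force: [1.0, -0.6, 0.2]
width: 61.5
gripper_force: 0.0
clock: 16.92
position: [461.1, -181.7, 154.0]
orientation: [0.0, 0.782, 0.624, 0.0]
force: [-0.3, 0.5, -0.8]
width: 61.3
gripper_force: 0.0
board 3610 [-28.7 -99.   30.5  -4.1] ((-0.10411834716796875, -50.088623046875), (99.81668090820312, 65.40657806396484), 89.94629669189453) 34.86083597752429
bed 11890 [ -50.4 -117.5   50.2  125.3] ((-0.22126388549804688, 0.135009765625), (253.34841918945312, 103.04888153076172), 89.7786865234375) 20.950335541313336
jaw 1020 [ -36.1 -121.5   35.7 -102.2] ((-0.5222282409667969, -110.80744934082031), (22.25209617614746, 73.69927978515625), 89.68375396728516) 46.778946715217984
carriage 1957 [-36.2  20.1  36.1  49.6] ((-0.19309616088867188, 34.820350646972656), (29.637222290039062, 74.31909942626953), 89.98754119873047) 46.821360935646396
knob 473 [-10.7  20.   10.8  37.4] ((-0.34490108489990234, 28.727333068847656), (22.567298889160156, 17.44099998474121), 0.051721375435590744) 76.90150397157927
bar 3350 [-30.  -79.1  30.7  -1.1] ((-0.5395660400390625, -39.30352020263672), (81.39537811279297, 67.23361206054688), 89.98616027832031) 35.305981017999045
tcp in holder [ -0.782 -35.715] 153.55257666882798 tool x deg 77.20922750973745
0.0
```

Run:
```python
from h import *
d=np.load("pics/w9.png.npz") if False else np.load("w9.png.npz")
X=d["X"]; th=np.radians(77.3-90); H=np.array([[np.cos(th),-np.sin(th)],[np.sin(th),np.cos(th)]]); Y=(X[...,:2]-[469.7,-145.5])@H
# profile of height along y in lanes beside centre
for lo,hi in((-26,-18),(18,26),(-33,-31),(31,33)):
    g=(Y[...,0]>lo)&(Y[...,0]<hi)&(Y[...,1]>-115)&(Y[...,1]<60); y=Y[g][:,1]; z=X[g][:,2]
    b=np.floor(y/2); print(lo,[(int(k*2),int(round(np.median(z[b==k])))) for k in np.unique(b)])
c=cv2.cvtColor(d["c"],cv2.COLOR_RGB2BGR)[40:260,170:350]; cv2.imwrite("pics/crop.png",cv2.resize(c,None,fx=2.7,fy=2.7,interpolation=2))
```

```text
-26 [(-116, 51), (-114, 51), (-112, 50), (-110, 48), (-108, 47), (-106, 46), (-104, 44), (-102, 39), (-100, 35), (-98, 35), (-96, 35), (-94, 35), (-92, 34), (-90, 35), (-88, 35), (-86, 35), (-84, 35), (-82, 35), (-80, 35), (-78, 35), (-76, 35), (-74, 35), (-72, 35), (-70, 35), (-68, 35), (-66, 43), (-64, 43), (-62, 44), (-60, 44), (-58, 44), (-56, 44), (-54, 44), (-52, 43), (-50, 36), (-48, 35), (-46, 35), (-44, 35), (-42, 35), (-40, 35), (-38, 35), (-36, 35), (-34, 35), (-32, 36), (-30, 35), (-28, 35), (-26, 35), (-24, 35), (-22, 35), (-20, 37), (-18, 261), (-16, 267), (-14, 270), (-12, 252), (-10, 251), (-8, 249), (-6, 35), (-4, 35), (-2, 35), (0, 37), (2, 46), (4, 47), (6, 47), (8, 47), (10, 47), (12, 47), (14, 47), (16, 47), (18, 47), (20, 47), (22, 47), (24, 47), (26, 47), (28, 47), (30, 47), (32, 47), (34, 47), (36, 47), (38, 47), (40, 47), (42, 47), (44, 47), (46, 47), (48, 46), (50, 21), (52, 21), (54, 21), (56, 21), (58, 21)]
18 [(-116, 49), (-114, 51), (-112, 50), (-110, 49), (-108, 47), (-106, 47), (-104, 44), (-102, 41), (-100, 35), (-98, 35), (-96, 35), (-94, 35), (-92, 
[... 1848 characters left out ...]
02, 38), (-86, 21), (-84, 22), (-82, 21), (-80, 22), (-78, 21), (-76, 21), (-74, 21), (-72, 21), (-70, 20), (-64, 34), (-50, 230), (-48, 225), (-46, 225), (-44, 228), (-42, 229), (-40, 231), (-38, 232), (-36, 235), (-34, 235), (-32, 237), (-30, 239), (-28, 208), (-26, 215), (-24, 250), (-22, 251), (-20, 254), (-18, 259), (-16, 256), (-14, 269), (-12, 256), (-10, 253), (-8, 252), (-6, 251), (-4, 250), (-2, 134), (2, 46), (4, 47), (6, 47), (8, 46), (10, 47), (12, 47), (14, 47), (16, 47), (18, 47), (20, 47), (22, 47), (24, 48), (26, 47), (28, 47), (30, 47), (32, 47), (34, 47), (36, 46), (38, 47), (40, 47), (42, 48), (44, 47), (46, 47), (48, 46), (50, 21), (52, 22), (54, 22), (56, 20), (58, 21)]
```

View pics/crop.png

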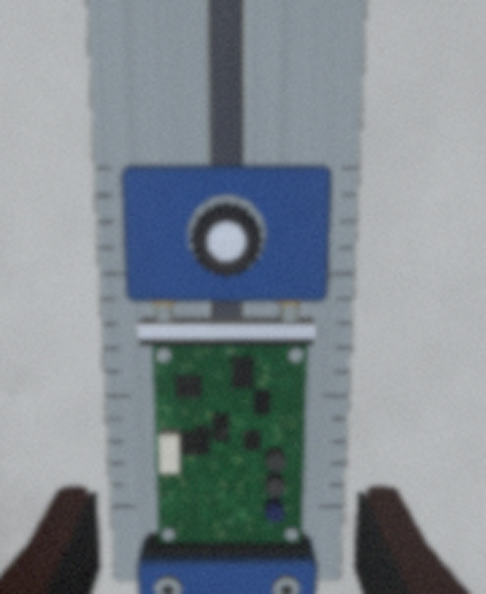

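Run:
```python
from h import *
th=np.radians(77.3-90); H=np.array([[np.cos(th),-np.sin(th)],[np.sin(th),np.cos(th)]])
camera("wrist");T=pose(); c=camera("wrist"); M=T@np.array(c["mount"])
I=cv2.GaussianBlur(c["color"],(3,3),0).astype(int)
def y(u,v,z):
    n=cv2.undistortPoints(np.array([[[u,v]]],float),c["mtx"],np.array([c["k1"],0,0,0,0.])).ravel()
    r=M[:3,:3]@[n[0],n[1],1]; p=M[:3,3]+r*(z-M[2,3])/r[2]; return ((p[:2]-[469.7,-145.5])@H).round(1)
save(c,"w10.png")
for v in range(90,250): 
    if v<112 or 140<v<175 or 235<v<250: print(v,I[v,238:243].mean(0).round().astype(int),y(240,v,40.8)[1],y(240,v,46.8)[1],y(240,v,34.8)[1])
```

```text
90 [136 146 154] 60.3 59.9 60.7
91 [135 146 154] 59.4 59.1 59.7
92 [135 146 153] 58.5 58.2 58.8
93 [135 146 153] 57.6 57.3 57.9
94 [135 146 153] 56.7 56.4 57.0
95 [135 146 153] 55.8 55.5 56.0
96 [135 145 153] 54.9 54.6 55.1
97 [135 145 153] 54.0 53.7 54.2
98 [134 145 153] 53.0 52.8 53.3
99 [133 143 152] 52.1 51.9 52.3
100 [124 134 144] 51.2 51.1 51.4
101 [103 115 130] 50.3 50.2 50.4
102 [ 77  92 119] 49.4 49.3 49.5
103 [ 58  78 118] 48.5 48.4 48.6
104 [ 52  76 124] 47.5 47.5 47.6
105 [ 51  77 129] 46.6 46.6 46.7
106 [ 51  77 131] 45.7 45.7 45.7
107 [ 51  78 132] 44.8 44.7 44.8
108 [ 51  78 132] 43.8 43.8 43.8
109 [ 51  78 132] 42.9 42.9 42.9
110 [ 50  78 131] 42.0 42.0 41.9
111 [ 49  78 132] 41.0 41.1 41.0
141 [ 49  76 130] 12.3 13.0 11.6
142 [ 49  76 130] 11.3 12.0 10.6
143 [ 49  76 130] 10.3 11.0 9.6
144 [ 49  76 130] 9.3 10.1 8.6
145 [ 48  76 130] 8.3 9.1 7.6
146 [ 48  76 130] 7.3 8.1 6.5
147 [ 49  76 130] 6.3 7.1 5.5
148 [ 49  76 129] 5.3 6.2 4.5
149 [ 50  76 127] 4.3 5.2 3.5
150 [ 57  80 124] 3.3 4.2 2.5
151 [ 78  96 127] 2.3 3.2 1.4
152 [105 118 137] 1.3 2.2 0.4
153 [124 135 14
[... 501 characters left out ...]
 -15.0 -13.8 -16.3
169 [38 69 52] -16.1 -14.8 -17.4
170 [39 74 53] -17.1 -15.8 -18.5
171 [40 76 54] -18.2 -16.8 -19.5
172 [39 75 53] -19.2 -17.9 -20.6
173 [38 74 53] -20.3 -18.9 -21.7
174 [39 76 53] -21.3 -19.9 -22.7
236 [35 73 50] -91.3 -88.4 -94.2
237 [34 72 49] -92.5 -89.5 -95.5
238 [34 72 49] -93.7 -90.7 -96.7
239 [34 70 48] -94.9 -91.9 -98.0
240 [33 63 46] -96.2 -93.1 -99.2
241 [33 52 41] -97.4 -94.3 -100.5
242 [32 41 37] -98.6 -95.5 -101.7
243 [34 37 37] -99.8 -96.7 -103.0
244 [36 39 41] -101.1 -97.9 -104.2
245 [36 41 48] -102.3 -99.1 -105.5
246 [36 44 57] -103.6 -100.4 -106.8
247 [36 49 69] -104.8 -101.6 -108.0
248 [40 57 87] -106.1 -102.8 -109.3
249 [ 44  65 104] -107.3 -104.0 -110.6
```

```bash
python3 -m pendant '[[0.9,0,0,-0.1,0],[0.9,0,0,-0.2,0],[0.9,0,0,-0.24,0],[0.9,0,0,-0.24,0]]'; python3 -c "
from station import hand_in; print(hand_in())"
```

```text
clock: 17.5
position: [462.9, -180.3, 215.5]
orientation: [0.002, 0.781, 0.625, 0.001]
force: [-0.1, -0.3, -0.2]
width: 78.6
gripper_force: 0.0
the job is handed in; nothing more can be done
None
```

The green board is clamped in the holder on its spacers, snug against the fixed jaw. By the wrist camera the sprung bar is pushed back about 7 mm (±1 mm) of its 14 mm. The highest grip reading on the board was 10.5 N, and the job was handed in at about 17.5 s with the gripper clear and the other items not touched.

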